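Test the cut-out, then hold the electrode tweezers at the marked gap

ROBOT

A 6-joint arm with a two-finger parallel gripper is mounted at the origin on the work surface. World frame = base frame: x ahead of the robot, y to its left, z up, the work surface at z = 0. Lengths are in m, angles in rad, forces in N, time in s.
With the tool pointing down it reaches from about 0.425 to 0.95 m from the base axis. Payload 3.5 kg.
Tool frame: the origin (TCP) lies midway between the tips of the shut fingers; the grasp point (between the pads) lies 19 mm behind it; z points along the fingers, y is the line along which they close (so a half turn about z gives the same grasp; the last joint's range is limited). The gripper opens to 85 mm and grips with 20 to 120 N. Pads are 22 mm wide; open, the fingers measure 114 mm over their backs; the gripper's body (76 mm by 85 mm) begins 54 mm behind the grasp point. The pads swing forward as they close: fully open they stand 13 mm farther back than shut.
Start: joints at [-1.376, 0.286, 1.577, -0, 1.279, -0.15], TCP at [0.228, -0.635, 0.231] pointing down, gripper open.
Joint ranges: [-2.77, 2.77], [-0.9, 2.22], [0.21, 2.48], [-1.53, 4.67], [0.24, 2.81], [-2.84, 2.84]. Speed limits (rad/s): [2.79, 2.79, 3.14, 3.14, 3.14, 3.14].

INTERFACE

Orientations are given as a unit quaternion [x, y, z, w].
In Python, from plant import ctrl, cams, order gives the robot as it stands.
- The arm moves only by the tool move_arm, never from a script. Its argument "plan" is one flat list of numbers, 7 for each row, row after row: the shift along the world's x, y, z in mm, then the turn, a rotation vector about the world's x, y, z in degrees, then the finger opening in mm, from 0 to 85.4. A call has 1 to 12 rows; each row shifts and turns the commanded pose from where the row before left it; what a row does not reach is not made up. A row lasts 1/10 s, in which the tool goes at most 50 mm and 8.59 degrees, less where a joint would pass 70% of its speed; a pose out of reach is approached as far as the arm can. A call is refused whole if a number of a shift passes 50 or a number of a turn 8.59, either way. A call with a gripper value outside its range is refused whole. The fingers move at their own pace and stop on an object; "newtons" is the grip in N (left out, the last holds). Time passes only in rows, so rows that do not move let the fingers close. It gives the time, the measured TCP pose, the force, the opening and the grip force at its end, in the units of the state.
- ctrl.get_state(): the state, without advancing time (a new reading comes with each control period).
- cams.read_camera(name): name is "scene" or "top" or "wrist"; returns a dict with "color" (400x640x3 uint8, red, green, blue), "fov_y" (degrees; the focal length in pixels is half the picture's height over the tangent of half this angle, whatever the lens; pixels are square), "cx", "cy" (the principal point, pixels), "origin" and "orientation" of the camera in the world; the wrist camera has in their place "T_tool_cam" (4x4, takes a point from camera to tool coordinates, whose origin is the TCP and whose axes are the flange's). Camera axes: x right, y up, looking along -z (the intrinsics and any distortion apply to the point x, -y, -z); pixel columns grow to the right and rows downward; lengths in m; the calibration is good to about 2 mm. A picture is of the moment at which its call begins: read the wrist's pose just before it. There is no depth.
- order.sign_off(): hands the job in; it is judged then, once.
The state is a dict: "time": time; "qpos": joint angles; "dq": joint speeds; "joint_efforts": joint torques, N m; "eef_pos": TCP position; "tcp_rot": TCP orientation; "contact_force": force on the tool from outside, world axes, zero at the start; "wrist_torque": the same for the moment, N m; "opening": opening from 0.0 (shut) to 1.0 (fully open); "finger_force": force on a finger pad.
Only numpy, scipy, OpenCV 4.12 (cv2) and the standard library are available. Lean on these libraries where they do the work, as an engineer would, in place of code of your own. Each camera call takes 0.05 s, during which the arm holds its last target. There are 200 camera calls.

TASK

Press the pulse generator's test button so that the trip lever drops, then lift the lever back up until it stays set. Then take the sprung tweezers off their rest and hold them level with both tips over the middle of the white dish, a few centimetres above it, squeezed so that the arms meet the marked lines (12 mm between the tips), without ever letting the tips touch or disturbing anything else. Finish while still holding the tweezers there, steady at that gap.

Things in the scene. Friction and masses are not known exactly. Their poses are not given: they have to be found in the camera images.
- generator: The pulse generator: a white box 220 (x) x 200 (y) x 90 mm (z), fixed to the bench. Origin: centre of its underside; its -x side is its front, facing the robot. On its top near the front: test button on its -y half, trip lever on its +y half.
- test_button (a joint): Travel of the test button, m: 0 released, 0.008 fully down. It goes straight down against a spring (1.6 N to start, 5.2 N at the bottom). Past about half travel it tips the lever over, which then drops by its own weight.
- button_top (a point): Centre of the top face of the round grey test button, 28 mm across; released it stands 18 mm above the generator's top, inside a 42 mm collar 6 mm high. It lies 75 mm in front of and 50 mm to the -y side of the generator's centre.
- trip_lever (a joint): Angle of the trip lever, rad. 0: set, standing up, leaning 0.2 rad back (to the generator's +x) against its stop, kept there by its weight. Grows as the lever swings to the front (-x). Past 0.2 it falls of itself to 1.42, pointing to the front, 0.35 rad above level. Lifted back to less than 0.2 it leans back and stays. It swings easily (50 g).
- lever_knob (a point): Centre of the black knob on the lever's end: a cylinder 16 mm in diameter and 16 mm long, its axis along the generator's y, on a 9 mm rod, 70 mm from the lever's hinge. Its two flat end faces can be pinched along y; it can turn between the fingers.
- lever_hinge (a point): Point on the lever's hinge axis (the axis runs along the generator's y), below the knob in the knob's plane: 55 mm in front of and 50 mm to the +y side of the generator's centre, 94 mm above its underside. Two cheeks stand 15 mm either side of the hinge to 9 mm above it.
- tweezers: Sprung steel electrode tweezers, 165 mm long, 50 to 85 g, lying level on the rest. Origin: on the centre line, at the underside; x runs from tail to tips, z up. A black tail block (22 x 14 x 16 mm, centre at x = -69 mm) carries two arms hinged at x = -60, y = +-6 mm, with small discs (10 mm) facing each other at the tips.
- gap_marks (a point): Middle of the cross bar (50 mm wide along y, 40 mm ahead of the tweezers' origin), the end of a thin strip fixed to the tail, running under the arms. It bears two dark lines: when the outer edge of each arm meets its line, the tip gap is 12 mm, the marked gap. Left free the gap is 36 mm.
- grip (a point): Middle of the grip, between the two flat outer grip faces (34 mm long, 12 mm high), 5 mm ahead of the tweezers' origin, 8 mm above their underside, 43 mm above the bench. Outside width there, along y: 33 mm free, 22 mm at the marked gap (faces then parallel); 1 mm of width is 2.15 mm of tip gap. Squeezing takes 2 N at first, 6 N at the marked gap; 8 N shuts the tips.
- prong_left (a joint): Closing angle of the +y arm, rad: 0 free, 0.086 at the marked gap, 0.126 with the tips touching. The tip is 140 mm from the hinge, the grip 65 mm.
- prong_right (a joint): Closing angle of the -y arm, as for the other.
- tip_left (a point): Inner face centre of the disc at the +y arm's tip, about 80 mm ahead of the tweezers' origin and 7 mm above their underside. The tip gap is the distance between this point and the other tip's.
- tip_right (a point): The same on the -y arm.
- rest: Grey rest fixed to the bench: base 200 x 60 x 6 mm, with a block under the tweezers' tail (x = -79 to -57 mm, 35 mm high) and a cross wall under the arms (x = 57 to 67 mm, 56 mm wide, 37 mm high); free between. Origin: centre of its underside; x along the tweezers.
- dish: Round white open dish, 90 mm across, 16 mm high, loose on the bench, with a small plug (8 mm across, 6 mm tall) in its middle. Origin: centre of its underside.
- pen: Bystander: white marker pen lying flat, 140 x 12 mm. Origin: its underside's centre. To be left alone.
- vial: Bystander: small amber vial, 24 mm across, 45 mm tall. Origin: its underside's centre. To be left alone.
- beaker: Bystander: clear beaker, 70 mm across, 90 mm tall. Origin: its underside's centre. To be left alone.
- reagent: Bystander: white bottle, 60 mm across, 130 mm tall. Origin: its underside's centre. To be left alone.
- slide_box: Bystander: low grey box 80 x 100 x 30 mm. Origin: its underside's centre. To be left alone.
- stain_jar: Bystander: amber jar, 44 mm across, 60 mm tall. Origin: its underside's centre. To be left alone.
Mind the look-alikes: they are no part of the job. What is shaped like the rest but blue or orange is not meant. Several things look just like the dish: the one meant starts farthest to the robot's right.

How it is judged:
By the outcome, as a careful person would: the job done as asked, in the order asked, and still so for the second after the job is handed in, while the arm keeps its last pose, push and grip.
It also fails if it takes over 72 s, if anything falls off the work surface, if the arm or the gripper's body presses on something with over 40 N, if the wrist force passes 120 N, or if a joint passes its speed limit or range.

## Working session

There is one attempt and no reset: what is moved stays moved. The work goes in short steps, Python scripts to look and compute and a tool call to move; the robot and the scene stay as the last step left them, time stands still between calls to the robot, and variables do not carry over. Pictures are saved under pics/ and viewed, at most 10 in all, crops included, and the job is handed in when it is done.

Besides the shell and the picture viewer there is one more tool, called after ">>>" by a JSON object that holds its "fn" and its "kwargs". move_arm: Moves the arm, as the interface text tells. Its arguments: {"type":"object","properties":{"plan":{"type":"array","items":{"type":"number"}},"newtons":{"type":"number"}},"required":["plan"]}

```bash
mkdir -p pics; ls
cat > h.py <<'E'
import numpy as np,cv2
from scipy.spatial.transform import Rotation as R
from plant import ctrl,cams,order
def snap(n,f):
    s=ctrl.get_state(); c=cams.read_camera(n); cv2.imwrite('pics/'+f+'.png',c['color'][:,:,::-1])
    c['s']=s
    np.save('pics/'+f+'.npy',c,allow_pickle=True); return c
def load(f): return np.load('pics/'+f+'.npy',allow_pickle=True).item()
def pose(c):
    if 'T_tool_cam' in c:
        T=np.eye(4);T[:3,:3]=R.from_quat(c['s']['tcp_rot']).as_matrix();T[:3,3]=c['s']['eef_pos'];T=T@np.array(c['T_tool_cam']);return T[:3,:3],T[:3,3]
    o=np.array(c['orientation']); return (o if o.shape==(3,3) else R.from_quat(o).as_matrix()),np.array(c['origin'])
def K(c):
    f=200/np.tan(np.radians(c['fov_y'])/2); return np.array([[f,0,c['cx']],[0,f,c['cy']],[0,0,1]])
def dist(c):
    return np.array(c.get('distortion',c.get('dist',np.zeros(5))),float)
def ray(c,u,v):
    p=cv2.undistortPoints(np.array([[[u,v]]],float),K(c),dist(c))[0,0]
    Rm,t=pose(c); return t,Rm@np.array([p[0],-p[1],-1])
def at(c,u,v,z):
    t,d=ray(c,u,v); return t+d*(z-t[2])/d[2]
def proj(c,P):
    Rm,t=pose(c); q=(np.atleast_2d(P)-t)@Rm*np.array([1,-1,-1])
    return cv2.projectPoints(q,np.zeros(3),np.zeros(3),K(c),dist(c))[0][:,0]
E
python3 - <<'E'
from h import *
for n in ['scene','top','wrist']:
    c=snap(n,n+'0'); print({k:v for k,v in c.items() if k not in('color',)})
E
```

```text
pics
{'fov_y': 45.20645540995639, 'cx': 320.3919758250086, 'cy': 200.8790076424827, 'origin': array([ 1.00519577, -0.52341676,  1.11163798]), 'orientation': array([0.29362573, 0.11745447, 0.33731069, 0.88668477]), 's': {'time': 0.0, 'qpos': array([-1.37603370e+00,  2.87174364e-01,  1.57819580e+00,  1.48499337e-05,
        1.27857546e+00, -1.50028621e-01]), 'dq': array([ 0.00052398,  0.00072891,  0.00041436, -0.00051008,  0.00047889,
        0.00051319]), 'joint_efforts': array([-3.14700328e-04, -4.05981302e+01, -2.92625356e+01, -1.87594892e-04,
        5.82937835e-03,  1.23159968e-06]), 'eef_pos': array([ 0.2280343 , -0.63461548,  0.22993119]), 'tcp_rot': array([ 9.85176328e-01,  1.71540720e-01, -1.92063322e-05, -1.17634867e-03]), 'contact_force': array([ 0.52918475, -0.57704605,  0.27963411]), 'wrist_torque': array([ 0.03207346, -0.02998708, -0.03635008]), 'finger_force': 0.0, 'opening': 1.0019335422826934}}
{'fov_y': 57.126790172694065, 'cx': 314.6539038803872, 'cy': 201.80191169779386, 'origin': array([0.38091123, 0.05116019, 1.24138393]), 'orientation': array([ 0.02060325, -0.032
[... 1212 characters left out ...]
y([-1.37599213e+00,  2.87107033e-01,  1.57804848e+00, -3.74110804e-05,
        1.27859838e+00, -1.50021917e-01]), 'dq': array([-7.51901219e-04, -2.91027413e-03, -2.79093779e-03,  2.98919128e-05,
       -3.13708896e-04, -8.01090741e-04]), 'joint_efforts': array([ 9.69049574e-05, -4.07296336e+01, -2.93700600e+01, -1.47098349e-04,
        3.38996273e-03,  1.69715514e-05]), 'eef_pos': array([ 0.22805988, -0.63466638,  0.23005584]), 'tcp_rot': array([ 9.85172148e-01,  1.71565353e-01, -4.20966387e-05, -1.07994816e-03]), 'contact_force': array([ 0.27954504, -0.16604209, -0.99892658]), 'wrist_torque': array([ 0.06229573, -0.02053405,  0.01243543]), 'finger_force': 0.0, 'opening': 1.001764056447837}}
```

View pics/top0.png

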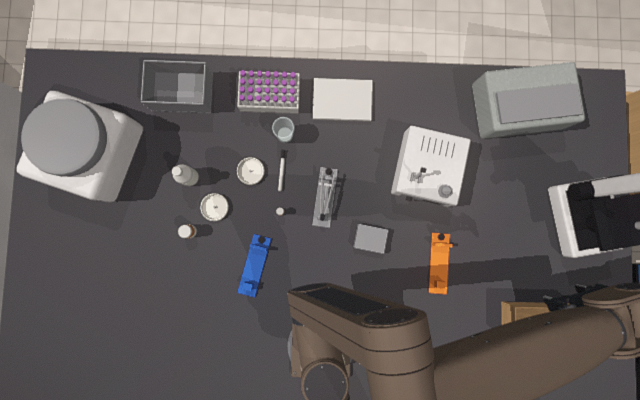

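View pics/scene0.png

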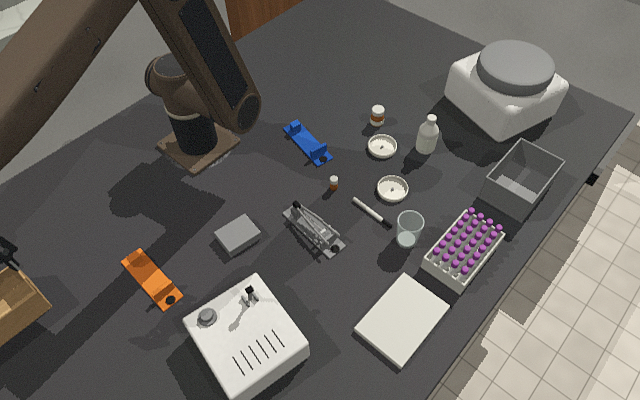

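Run:
```python
from h import *
t=load('top0');s=load('scene0')
for n,u,v,z in [('button',445,190,.108),('genTL',407,126,.09),('genTR',470,137,.09),('genBR',459,207,.09),('genBL',392,196,.09),('tw far',327,171,.05),('tw near',322,225,.04),('dishA',250,171,.01),('dishB',214,207,.01),('vial',280,211,.04),('slidebox',372,239,.03),('pen',281,172,.01),('beaker',283,129,.08)]:
    print(n,at(t,u,v,z).round(3))
for n,u,v,z in [('button',207,316,.108),('dishA',393,188,.01),('dishB',382,147,.01),('tw black up',297,206,.05),('tw disc',335,248,.04)]:
    print(n,at(s,u,v,z).round(3))
a=cv2.resize(cv2.imread('pics/top0.png')[110:240,300:480],None,fx=4.4,fy=4.4,interpolation=cv2.INTER_CUBIC)
cv2.imwrite('pics/c1.png',a)
```

```text
button [ 0.516 -0.373  0.108]
genTL [ 0.72  -0.256  0.09 ]
genTR [ 0.691 -0.46   0.09 ]
genBR [ 0.465 -0.424  0.09 ]
genBL [ 0.494 -0.211  0.09 ]
tw far [ 0.573 -0.005  0.05 ]
tw near [0.397 0.006 0.04 ]
dishA [0.572 0.252 0.01 ]
dishB [0.447 0.367 0.01 ]
vial [0.438 0.144 0.04 ]
slidebox [ 0.355 -0.16   0.03 ]
pen [0.572 0.148 0.01 ]
beaker [0.7   0.141 0.08 ]
button [ 0.52  -0.374  0.108]
dishA [0.573 0.26  0.01 ]
dishB [0.45  0.369 0.01 ]
tw black up [0.429 0.007 0.05 ]
tw disc [ 0.591 -0.021  0.04 ]
```

View pics/c1.png

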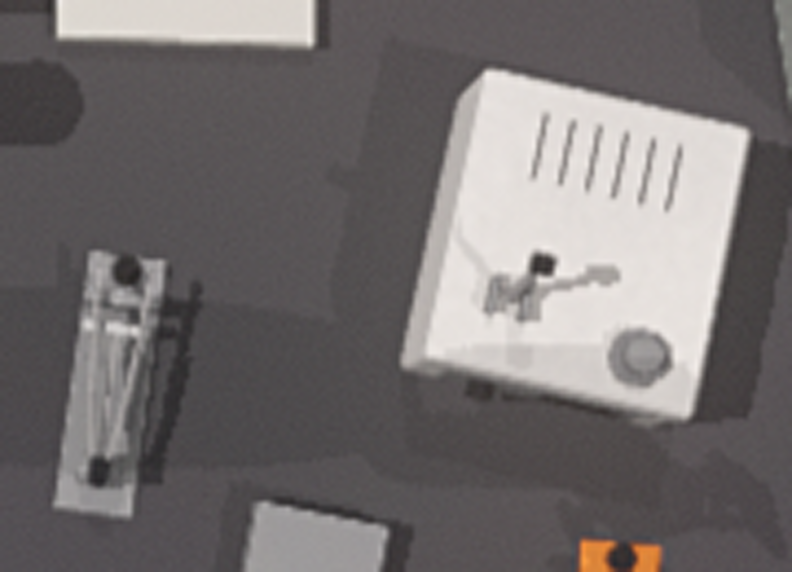

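>>> {"fn": "move_arm", "kwargs": {"plan": [15, 40, 10, 0, 0, -3, 0, 35, 40, 10, 0, 0, -3, 0, 40, 35, 10, 0, 0, -3, 0, 40, 35, 10, 0, 0, -3, 0, 40, 35, 10, 0, 0, -3, 0, 40, 30, 10, 0, 0, -3, 0, 40, 30, 10, 0, 0, -3, 0, 40, 30, 0, 0, 0, -3, 0, 40, 30, 0, 0, 0, -3, 0, 12, 0, 0, 0, 0, -2, 0, 0, 0, 0, 0, 0, 0, 0, 0, 0, 0, 0, 0, 0, 0]}}

```text
time: 1.35
eef_pos: [0.5565, -0.3424, 0.2973]
tcp_rot: [0.997, -0.08, -0.001, -0.0]
contact_force: [0.0, -0.8, -0.4]
opening: 0.002
finger_force: 0.0
```

Run:
```python
from h import *
w=snap('wrist','w1');t=snap('top','t1');print(w['s']['qpos'].round(3),w['s']['eef_pos'],w['s']['opening'])
a=np.zeros((600,800,3),np.uint8)
a[:400,:640]=w['color'][:,:,::-1]
a[400:600,:320]=cv2.resize(t['color'][:,:,::-1],(320,200))
cv2.imwrite('pics/m1.png',a)
```

```text
[-0.706  0.199  1.561 -0.     1.383  1.025] [ 0.55646901 -0.34238162  0.29727705] 0.0023703186779905775
```

View pics/m1.png

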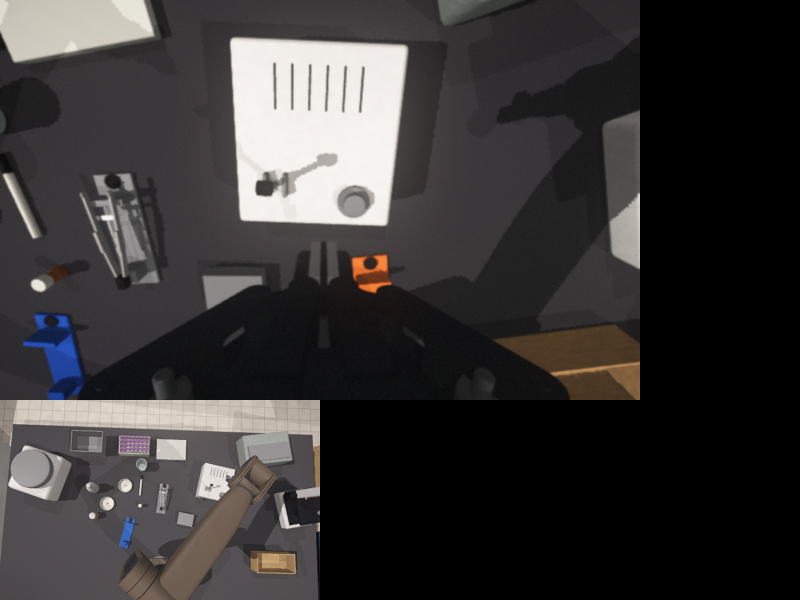

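Run:
```python
from h import *
from scipy.optimize import least_squares as ls
w=load('w1');t=load('top0');s=load('scene0')
G=np.array([[.11,.1,.09],[.11,-.1,.09],[-.11,-.1,.09],[-.11,.1,.09],[-.075,-.05,.108],[-.055+.0139,.05,.094+.0686]])
cr=lambda u,v:(300+u/4.4-.4,110+v/4.4-.4)
obs=[(w,G,np.array([[231,38],[407,45],[388,225],[240,220],[353,199],[265,187]])),
 (t,G[[0,1,4,5]],np.array([cr(488,70),cr(748,130),cr(640,353),cr(542,264)])),
 (s,G[[4,5]],np.array([[207,315],[250,291]]))]
def W(p,P): 
    c,q=np.cos(p[2]),np.sin(p[2]); return np.c_[p[0]+c*P[:,0]-q*P[:,1],p[1]+q*P[:,0]+c*P[:,1],P[:,2]]
for o in [[0],[1,2],[0,1,2]]:
    r=ls(lambda p:np.concatenate([(proj(obs[i][0],W(p,obs[i][1]))-obs[i][2]).ravel() for i in o]),[.6,-.337,-.16],loss='soft_l1')
    print(o,r.x.round(4)); 
    for i in range(3): print((proj(obs[i][0],W(r.x,obs[i][1]))-obs[i][2]).round(1).tolist())
    print(W(r.x,G[4:]).round(4))
for n,c,u,v,z in [('tail',w,123,282,.05),('bar',w,110,217,.035),('tail',t,*cr(98,470),.05),('bar',t,*cr(112,327),.035),('tip',t,*cr(97,290),.043),('tip',t,*cr(150,293),.043)]: print(n,at(c,u,v,z).round(3))
```

```text
[0] [ 0.5989 -0.3411 -0.2016]
[[-2.7, -3.6], [3.8, -2.4], [0.5, 1.8], [-1.1, 1.3], [1.6, 6.1], [-0.6, 0.4]]
[[-0.8, -1.3], [0.8, -0.8], [0.7, 0.2], [-0.5, -0.2]]
[[-1.6, 0.2], [-1.3, -0.4]]
[[ 0.5155 -0.3751  0.108 ]
 [ 0.5687 -0.2839  0.1626]]
[1, 2] [ 0.5996 -0.3403 -0.2142]
[[-2.4, -5.4], [4.1, -1.6], [-1.3, 2.3], [-2.9, 0.0], [0.1, 6.2], [-2.1, -0.7]]
[[-0.5, -1.8], [0.9, -0.5], [0.1, 0.1], [-0.9, -0.7]]
[[-0.9, -0.4], [-0.5, -0.4]]
[[ 0.5157 -0.3732  0.108 ]
 [ 0.5701 -0.2827  0.1626]]
[0, 1, 2] [ 0.599  -0.341  -0.2042]
[[-2.6, -3.9], [3.9, -2.2], [0.2, 2.0], [-1.4, 1.1], [1.4, 6.2], [-0.8, 0.3]]
[[-0.7, -1.4], [0.8, -0.7], [0.6, 0.2], [-0.6, -0.2]]
[[-1.5, 0.0], [-1.2, -0.4]]
[[ 0.5154 -0.3747  0.108 ]
 [ 0.5688 -0.2837  0.1626]]
tail [0.425 0.004 0.05 ]
bar [ 0.53  -0.006  0.035]
tail [0.424 0.007 0.05 ]
bar [ 0.532 -0.001  0.035]
tip [0.559 0.012 0.043]
tip [ 0.558 -0.028  0.043]
```

>>> {"fn": "move_arm", "kwargs": {"plan": [-21, -16, -20, 0, 0, -1.2, 0, -20, -16, -30, 0, 0, -1.2, 0, 0, 0, -40, 0, 0, 0, 0, 0, 0, -40, 0, 0, 0, 0, 0, 0, -35, 0, 0, 0, 0, 0, 0, -15, 0, 0, 0, 0, 0, 0, -6, 0, 0, 0, 0, 0, 0, -4, 0, 0, 0, 0, 0, 0, -4, 0, 0, 0, 0, 0, 0, 0, 0, 0, 0, 0], "newtons": 20}}

```text
time: 2.45
eef_pos: [0.5167, -0.3756, 0.106]
tcp_rot: [0.995, -0.101, 0.001, 0.001]
contact_force: [-1.8, -1.2, 2.2]
opening: -0.001
finger_force: 1.2
```

>>> {"fn": "move_arm", "kwargs": {"plan": [0, 0, -3, 0, 0, 0, 0, 0, 0, -2, 0, 0, 0, 0, 0, 0, -1, 0, 0, 0, 0, 0, 0, 0, 0, 0, 0, 0]}}

```text
time: 2.85
eef_pos: [0.5168, -0.3756, 0.1]
tcp_rot: [0.995, -0.101, 0.001, 0.001]
contact_force: [-1.9, -1.0, 7.8]
opening: -0.003
finger_force: 3.7
```

>>> {"fn": "move_arm", "kwargs": {"plan": [0, 0, 8, 0, 0, 0, 0, 0, 0, 20, 0, 0, 0, 0, 0, 0, 40, 0, 0, 0, 0, 0, 0, 40, 0, 0, 0, 0, 0, 0, 40, 0, 0, 0, 0, 0, 0, 0, 0, 0, 0, 0]}}

```text
time: 3.45
eef_pos: [0.5184, -0.3759, 0.2537]
tcp_rot: [0.995, -0.101, 0.005, 0.003]
contact_force: [0.7, 0.7, 0.2]
opening: 0.002
finger_force: 0.0
```

Run:
```python
from h import *
w=snap('wrist','w2');t=snap('top','t2');s=snap('scene','s2');print(w['s']['eef_pos'],w['s']['tcp_rot'])
a=np.zeros((600,800,3),np.uint8)
f=lambda i,x0,x1,y0,y1,k:cv2.resize(i['color'][y0:y1,x0:x1,::-1],None,fx=k,fy=k,interpolation=cv2.INTER_CUBIC)
a[:300,:400]=f(s,170,270,260,335,4)
a[:300,400:]=f(t,380,480,135,210,4)
x=f(w,160,480,0,300,1);a[300:,:320]=x
cv2.imwrite('pics/m2.png',a)
```

```text
[ 0.5183945  -0.37591438  0.25367376] [ 0.99484019 -0.10127465  0.00498939  0.00339896]
```

View pics/m2.png

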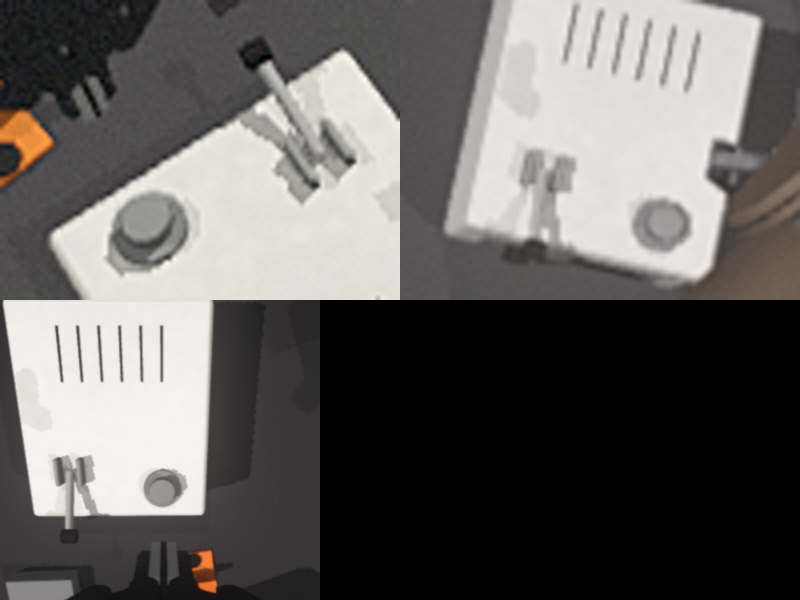

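Run:
```python
from h import *
w=load('w2');t=load('t2');s=load('s2')
for c,u,v in[(s,234,272.9),(t,410.9,197.2),(w,229,236)]: print(at(c,u,v,.118).round(4))
q=-.204;c_,s_=np.cos(q),np.sin(q)
for lx in[-.1208]: print(.599+c_*lx-s_*.05,-.341+s_*lx+c_*.05)
```

```text
[ 0.4894 -0.2644  0.118 ]
[ 0.4888 -0.2631  0.118 ]
[ 0.49   -0.2676  0.118 ]
0.49083430116149745 -0.26756416682042494
```

>>> {"fn": "move_arm", "kwargs": {"plan": [-14, 40, 0, 0, 0, 0, 45, -15, 40, 0, 0, 0, 0, 45, 0, 30, -10, 0, 0, 0, 45, 0, 0, -35, 0, 0, 0, 45, 0, 0, -40, 0, 0, 0, 45, 0, 0, -40, 0, 0, 0, 45, 0, 0, -22, 0, 0, 0, 45, 0, 0, -6, 0, 0, 0, 45, 0, 0, 0, 0, 0, 0, 45]}}

```text
time: 4.5
eef_pos: [0.4855, -0.2631, 0.0904]
tcp_rot: [0.995, -0.101, -0.002, -0.002]
contact_force: [-0.6, -0.4, 1.2]
opening: 0.527
finger_force: 0.0
```

>>> {"fn": "move_arm", "kwargs": {"plan": [0, 0, 0, 0, 0, 0, 10, 0, 0, 0, 0, 0, 0, 10, 0, 0, 0, 0, 0, 0, 10, 0, 0, 0, 0, 0, 0, 10, 0, 0, 0, 0, 0, 0, 10, 0, 0, 0, 0, 0, 0, 10], "newtons": 20}}

```text
time: 5.1
eef_pos: [0.4876, -0.2668, 0.095]
tcp_rot: [0.995, -0.101, 0.001, 0.003]
contact_force: [-1.4, -4.9, -0.7]
opening: 0.183
finger_force: 23.3
```

>>> {"fn": "move_arm", "kwargs": {"plan": [3.4, -0.7, 8, 0, 0, 0, 10, 4.4, -0.9, 7.5, 0, 0, 0, 10, 5.2, -1.1, 6.9, 0, 0, 0, 10, 6.1, -1.3, 6.1, 0, 0, 0, 10, 6.8, -1.4, 5.3, 0, 0, 0, 10, 7.3, -1.5, 4.4, 0, 0, 0, 10, 7.8, -1.6, 3.5, 0, 0, 0, 10, 8.1, -1.7, 2.4, 0, 0, 0, 10, 8.4, -1.7, 1.4, 0, 0, 0, 10, 8.5, -1.8, 0.4, 0, 0, 0, 10, 8.5, -1.8, -0.8, 0, 0, 0, 10, 0, 0, 0, 0, 0, 0, 10]}}

```text
time: 6.3
eef_pos: [0.563, -0.2821, 0.1407]
tcp_rot: [0.995, -0.101, 0.002, 0.002]
contact_force: [-2.2, -3.9, 5.8]
opening: 0.179
finger_force: 23.8
```

>>> {"fn": "move_arm", "kwargs": {"plan": [0, 0, 0, 0, 0, 0, 10, 0, 0, 0, 0, 0, 0, 10]}}

```text
time: 6.5
eef_pos: [0.5627, -0.282, 0.1407]
tcp_rot: [0.995, -0.101, 0.002, 0.002]
contact_force: [-2.2, -5.8, 5.3]
opening: 0.183
finger_force: 23.7
```

>>> {"fn": "move_arm", "kwargs": {"plan": [0, 0, 0, 0, 0, 0, 24, 0, 0, 0, 0, 0, 0, 32, 0, 0, 0, 0, 0, 0, 45, 0, 0, 0, 0, 0, 0, 45, 0, 0, 10, 0, 0, 0, 45, 0, 0, 30, 0, 0, 0, 45, 0, 0, 45, 0, 0, 0, 45, 0, 0, 45, 0, 0, 0, 45]}}

```text
time: 7.3
eef_pos: [0.5611, -0.2794, 0.2693]
tcp_rot: [0.995, -0.101, -0.001, -0.0]
contact_force: [1.0, -0.1, -0.3]
opening: 0.526
finger_force: 0.0
```

Run:
```python
from h import *
s=snap('scene','s3');
a=cv2.resize(s['color'][255:335,170:270,::-1],None,fx=4,fy=4)
cv2.imwrite('pics/m3.png',a)
for f in('scene0','s2','s3'):
    g=load(f)['color'].mean(2); p=proj(s,[[.5694,-.2832,.1626],[.4897,-.2655,.118]]).round().astype(int)
    print(f,[g[v-2:v+3,u-2:u+3].mean().round() for u,v in p])
```

```text
scene0 [np.float64(34.0), np.float64(68.0)]
s2 [np.float64(170.0), np.float64(32.0)]
s3 [np.float64(34.0), np.float64(79.0)]
```

>>> {"fn": "move_arm", "kwargs": {"plan": [-10, 40, 0, 0, 0, 0, 45, -15, 45, 0, 0, 0, 1, 45, -20, 45, 0, 0, 0, 1, 45, -20, 45, 0, 0, 0, 1, 45, -20, 45, -10, 0, 0, 1, 45, -20, 40, -20, 0, 0, 1, 45, -20, 20, -20, 0, 0, 1, 45, -6, 0, 0, 0, 0, 0.8, 45, 0, 0, 0, 0, 0, 0, 45, 0, 0, 0, 0, 0, 0, 45]}}

```text
time: 8.35
eef_pos: [0.4319, -0.001, 0.2198]
tcp_rot: [0.999, -0.043, 0.002, 0.0]
contact_force: [0.2, -0.2, -0.2]
opening: 0.526
finger_force: 0.0
```

Run:
```python
from h import *
w=snap('wrist','w4');print(w['s']['eef_pos'],w['s']['tcp_rot'])
p=proj(w,[[.4245,.006,.05],[.531,-.003,.035],[.57,0,.04]]);print(p)
u,v=p.mean(0);x0=int(np.clip(u-100,0,440));y0=int(np.clip(v-75,0,250));print(x0,y0)
cv2.imwrite('pics/m4.png',cv2.resize(w['color'][y0:y0+150,x0:x0+200,::-1],None,fx=4,fy=4,interpolation=cv2.INTER_CUBIC))
```

```text
[ 0.43192809 -0.00100082  0.21980638] [ 9.99079658e-01 -4.28568227e-02  1.72437102e-03  3.95133873e-04]
[[317.61527529 188.89386463]
 [317.00721274  89.74654098]
 [310.41005115  48.9365428 ]]
215 34
```

View pics/m4.png

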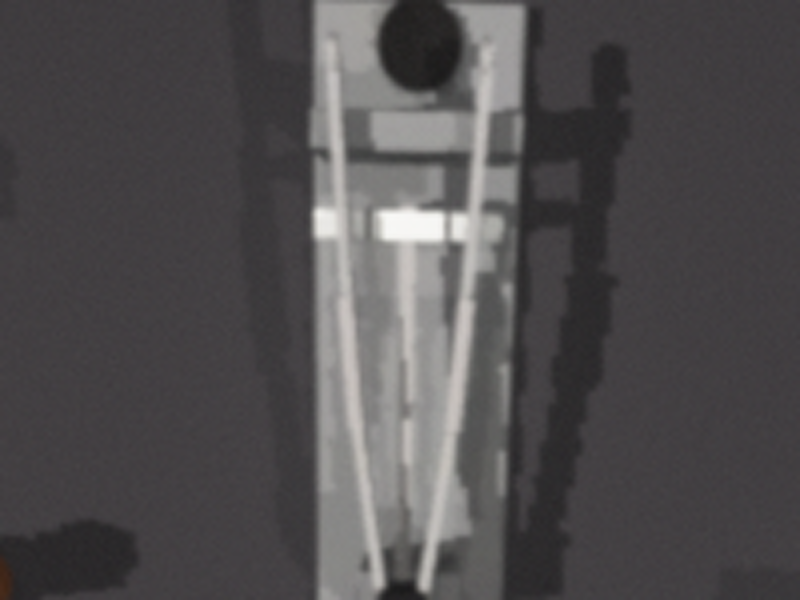

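Run:
```python
from h import *
w=load('w4')
P={k:at(w,215+u/4-.4,34+v/4-.4,z) for k,u,v,z in[('bar',408,225,.036),('tips',410,45,.043),('tl',333,45,.043),('tr',487,45,.043),('neck',404,588,.051),('discs',419,44,.006)]}
for k in P: print(k,P[k].round(4))
for a in('bar','tips'):
    d=P[a]-P['neck'];print(a,np.degrees(np.arctan2(d[1],d[0])),np.hypot(*d[:2]))
print(2*np.degrees(np.arctan2(w['s']['tcp_rot'][1],w['s']['tcp_rot'][0])))
t=load('top0')
cr=lambda u,v:(300+u/4.4-.4,110+v/4.4-.4)
print(at(t,*cr(98,470),.051),at(t,*cr(112,327),.036))
```

```text
bar [ 0.5309 -0.0026  0.036 ]
tips [ 0.5725 -0.0072  0.043 ]
tl [0.5742 0.0122 0.043 ]
tr [ 0.5708 -0.0265  0.043 ]
neck [0.4347 0.0073 0.051 ]
discs [ 0.5798 -0.0096  0.006 ]
bar -5.869188902622461 0.09672328790723496
tips -5.99791101915682 0.1386351069350424
-4.912542420651674
[0.42412511 0.00751667 0.051     ] [ 0.53231329 -0.0006929   0.036     ]
```

>>> {"fn": "move_arm", "kwargs": {"plan": [22, 1, -30, 0, 0, -0.9, 50, 22, 1, -40, 0, 0, 0, 50, 21, 0, -40, 0, 0, 0, 50, 0, 0, -30, 0, 0, 0, 50, 0, 0, -5, 0, 0, 0, 50, 0, 0, 0, 0, 0, 0, 50, 0, 0, 0, 0, 0, 0, 50, 0, 0, 0, 0, 0, 0, 50]}}

```text
time: 9.2
eef_pos: [0.4972, 0.0014, 0.0755]
tcp_rot: [0.999, -0.05, 0.002, 0.0]
contact_force: [0.9, -0.3, 0.3]
opening: 0.588
finger_force: 0.0
```

Run:
```python
from h import *
w=snap('wrist','w5');print(w['s']['eef_pos'],w['s']['tcp_rot'])
x0,y0=220,120
cv2.imwrite('pics/m5.png',cv2.resize(w['color'][y0:y0+150,x0:x0+200,::-1],None,fx=4,fy=4,interpolation=cv2.INTER_CUBIC))
print(proj(w,[[.497,.0008,.043],[.5309,-.0026,.036]]))
```

```text
[0.49721172 0.00136207 0.07548326] [ 9.98731044e-01 -5.03096013e-02  2.26392463e-03  3.45806420e-04]
[[324.0026037  232.04185713]
 [323.91570533 180.36466689]]
```

View pics/m5.png

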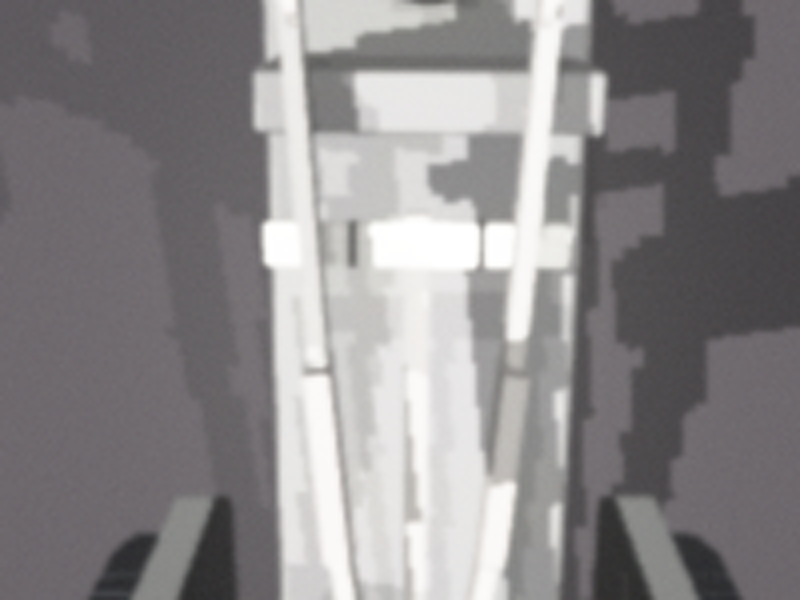

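>>> {"fn": "move_arm", "kwargs": {"plan": [0, 0, -20, 0, 0, 0, 50, 0, 0, -18, 0, 0, 0, 50, 0, 0, -10, 0, 0, 0, 50, 0, 0, -2, 0, 0, 0, 50, 0, 0, 0, 0, 0, 0, 42, 0, 0, 0, 0, 0, 0, 36, 0, 0, 0, 0, 0, 0, 32, 0, 0, 0, 0, 0, 0, 30, 0, 0, 0, 0, 0, 0, 28, 0, 0, 0, 0, 0, 0, 27, 0, 0, 0, 0, 0, 0, 26, 0, 0, 0, 0, 0, 0, 26]}}

```text
time: 10.45
eef_pos: [0.497, 0.0016, 0.0248]
tcp_rot: [0.999, -0.05, 0.001, 0.0]
contact_force: [-0.1, -0.5, 7.8]
opening: 0.307
finger_force: 6.6
```

>>> {"fn": "move_arm", "kwargs": {"plan": [0, 0, 0, 0, 0, 0, 25, 0, 0, 0, 0, 0, 0, 24.2, 0, 0, 0, 0, 0, 0, 23.4, 0, 0, 0, 0, 0, 0, 22.8, 0, 0, 0, 0, 0, 0, 22.8, 0, 0, 0, 0, 0, 0, 22.8]}}

```text
time: 11.05
eef_pos: [0.4971, 0.0016, 0.025]
tcp_rot: [0.999, -0.05, 0.002, 0.0]
contact_force: [-1.4, 0.8, 7.9]
opening: 0.271
finger_force: 7.9
```

Run:
```python
from h import *
w=snap('wrist','w6');print(w['s']['eef_pos'],w['s']['tcp_rot'],w['s']['opening']*85.4,w['s']['finger_force'],w['s']['contact_force'])
x0,y0=220,90
cv2.imwrite('pics/m6.png',cv2.resize(w['color'][y0:y0+150,x0:x0+200,::-1],None,fx=4,fy=4,interpolation=cv2.INTER_CUBIC))
```

```text
[0.49712086 0.0016298  0.02500004] [ 9.98745002e-01 -5.00596973e-02  1.54741223e-03  2.31412246e-04] 23.13935546471933 7.923370599746704 [-1.42508694  0.80269524  7.88725534]
```

View pics/m6.png

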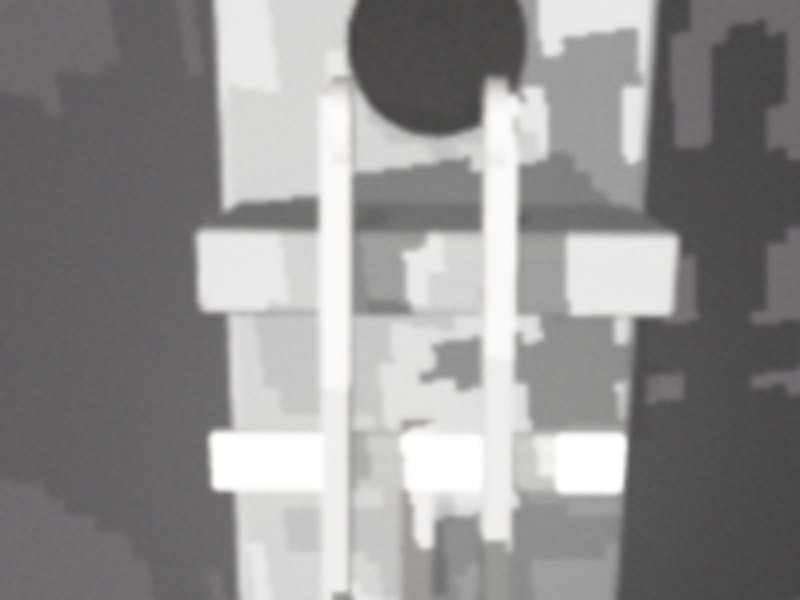

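>>> {"fn": "move_arm", "kwargs": {"plan": [0, 0, 1, 0, 0, 0, 22.8, 0, 0, 2, 0, 0, 0, 22.8, 0, 0, 3, 0, 0, 0, 22.8, 0, 0, 6, 0, 0, 0, 22.8, 0, 0, 10, 0, 0, 0, 22.8, 0, 0, 14, 0, 0, 0, 22.8, 0, 0, 14, 0, 0, 0, 22.8, 0, 0, 10, 0, 0, 0, 22.8, 0, 0, 10, 0, 0, 0, 22.8, 0, 0, 5, 0, 0, 0, 22.8, 0, 0, 0, 0, 0, 0, 22.8, 0, 0, 0, 0, 0, 0, 22.8]}}

```text
time: 12.3
eef_pos: [0.4952, 0.002, 0.0978]
tcp_rot: [0.999, -0.05, -0.0, -0.0]
contact_force: [-0.7, 1.1, -0.1]
opening: 0.269
finger_force: 5.1
```

Run:
```python
from h import *
w=snap('wrist','w7');print(w['s']['eef_pos'],w['s']['tcp_rot'],w['s']['opening']*85.4,w['s']['finger_force'],w['s']['contact_force'])
x0,y0=220,90
cv2.imwrite('pics/m7.png',cv2.resize(w['color'][y0:y0+150,x0:x0+200,::-1],None,fx=4,fy=4,interpolation=cv2.INTER_CUBIC))
```

```text
[0.49521088 0.00196056 0.09779153] [ 9.98743321e-01 -5.01166388e-02 -3.14161878e-04 -5.25904272e-05] 22.96766165344152 5.130327567458153 [-0.67799038  1.11921148 -0.06939877]
```

View pics/m7.png

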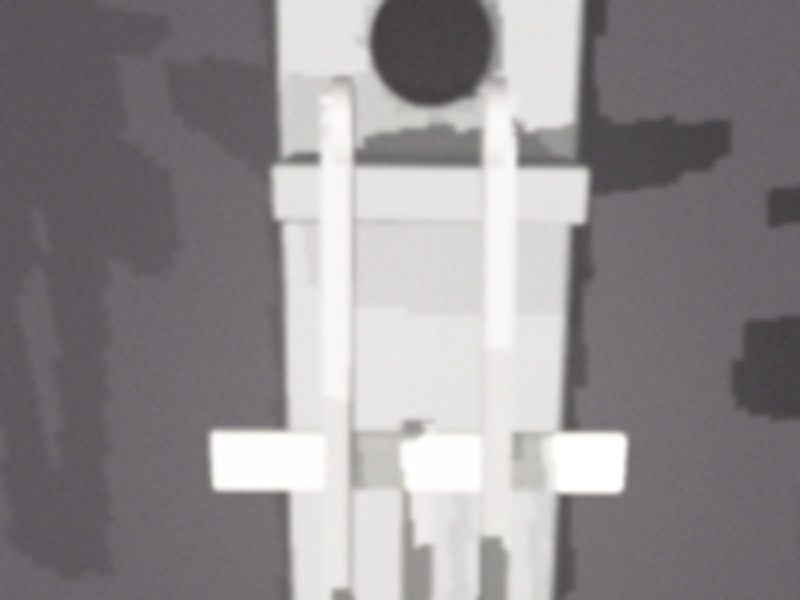

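Run:
```python
from h import *
np.set_printoptions(linewidth=250)
g=lambda f:load(f)['color'].astype(float).mean(2)
print('w5 bar');[print(r,g('w5')[r,284:366].astype(int)) for r in(179,182)]
print('w7 bar');[print(r,g('w7')[r,268:380].astype(int)) for r in(203,206,209)]
print('w7 tips');[print(r,g('w7')[r,294:354].astype(int)) for r in(112,115,118,122,126)]
print('w4 tips');[print(r,g('w4')[r,292:344].astype(int)) for r in(45,47,50)]
```

```text
w5 bar
179 [119 176 243 253 254 254 254 254 254 253 250 240 237 235 220 173 157 169 182 196 202 197 177 131 123 170 198 205 223 247 254 254 254 255 255 255 255 255 255 255 255 255 255 255 255 255 255 255 255 255 255 255 255 255 255 241 192 239 253 254 254 254
 254 253 247 238 246 248 248 246 240 231 230 235 235 235 236 237 230 187 144 102]
182 [115 158 235 253 254 254 254 254 254 254 251 241 235 234 224 183 155 166 180 192 200 197 176 132 122 169 195 203 213 243 253 254 254 254 254 254 254 254 254 254 255 255 255 255 255 255 255 255 255 255 255 255 255 255 254 239 190 239 253 254 254 254
 254 252 242 241 247 248 248 246 242 238 236 237 236 236 235 229 203 164 136 101]
w7 bar
203 [111 114 113 124 176 239 253 254 254 254 254 254 254 254 254 254 254 254 254 254 254 254 254 254 254 254 254 254 254 254 254 253 251 241 234 232 232 231 221 181 158 168 180 192 195 196 196 195 194 195 197 207 239 253 254 254 254 254 254 254 254 254
 254 254 254 254 254 254 254 254 253 251 239 231 233 233 233 233 232 215 182 171 178 190 195 195 198 213 230 238 251 255 255 255 255 255 255 255 255 255 255 255 25
[... 2133 characters left out ...]
 221 242 245 245 244 243 240 224 164 127 123 124 123]
w4 tips
45 [ 71 107 147 167 177 184 175 155 156 159 160 158 160 157 155 145 124  84  50  36  37  35  38  37  36  33  36  39  38  35  36  36  37  34  32  31  31  38  63  90 104 112 129 154 163 168 170 162 158 158 158 157]
47 [ 69 106 149 163 173 185 177 154 150 157 159 161 160 158 159 158 144 103  55  38  34  37  38  34  35  33  36  36  39  35  30  29  30  29  32  28  29  41  67  90  98 103 130 170 188 180 165 159 158 159 158 154]
50 [ 69 105 141 150 165 178 169 150 140 152 159 158 158 156 154 149 145 125  87  50  36  33  37  36  36  37  35  38  37  31  29  28  29  30  30  31  40  63  83  94 106 118 138 164 178 173 159 156 158 158 158 156]
```

Run:
```python
from h import *
a=load('w4');b=load('w7');zb=b['s']['eef_pos'][2]-.025
for h in(.043,.047):
    d=lambda c,u1,u2,v,z:np.linalg.norm(at(c,u1,v,z)-at(c,u2,v,z))*1e3
    s4=d(a,297.3,336.2,46.5,h);s7=d(b,303.7,344.2,119,zb+h);print(s4,s7,36-s4+s7, 'arm width',d(b,300,307.4,120,zb+h), 'tip x',at(b,303.7,112,zb+h)-np.array(b['s']['eef_pos']))
print('bar',d(b,272.2,373.8,206,zb+.036),at(b,323,206,zb+.036)-b['s']['eef_pos'])
print('bar outer',[d(b,301,347.3,206,zb+h) for h in(.036,.041,.043,.047)])
```

```text
39.280423734694644 17.10956833929885 13.829144604604206 arm width 3.129644092968363 tip x [0.07795617 0.0002269  0.018     ]
38.788455098405315 16.558721665807276 13.770266567401961 arm width 3.0288844476262695 tip x [ 7.79755705e-02 -4.18584942e-05  2.20000000e-02]
bar 49.90751502791325 [ 0.03320851 -0.00333035  0.011     ]
bar outer [np.float64(22.74321442734538), np.float64(21.876753217497658), np.float64(21.530168733558558), np.float64(20.83699976568037)]
```

>>> {"fn": "move_arm", "kwargs": {"plan": [0, 8, 4, 0, 0, 0, 22.4, 0, 18, 6, 0, 0, 0, 22.2, 0, 26, 6, 0, 0, 0, 22, 0, 30, 4, 0, 0, 0, 22, 0, 32, 0, 0, 0, 0, 22, 0, 32, 0, 0, 0, 0, 22, 0, 32, 0, 0, 0, 0, 22, 0, 30, 0, 0, 0, 0, 22, 0, 26, 0, 0, 0, 0, 22, 0, 18, 0, 0, 0, 0, 22, 0, 8, 0, 0, 0, 0, 22, 0, 2, 0, 0, 0, 0, 22]}}

```text
time: 13.55
eef_pos: [0.4951, 0.2647, 0.1177]
tcp_rot: [0.999, -0.049, -0.0, 0.0]
contact_force: [-0.7, -0.5, -0.8]
opening: 0.258
finger_force: 5.7
```

>>> {"fn": "move_arm", "kwargs": {"plan": [0, 0, 0, 0, 0, 0, 22, 0, 0, 0, 0, 0, 0, 22, 0, 0, 0, 0, 0, 0, 22]}}

```text
time: 13.85
eef_pos: [0.4956, 0.2632, 0.118]
tcp_rot: [0.999, -0.051, -0.0, 0.0]
contact_force: [-0.4, -0.1, -0.5]
opening: 0.261
finger_force: 5.7
```

Run:
```python
from h import *
w=snap('wrist','w8');print(w['s']['eef_pos'],w['s']['tcp_rot'],w['s']['opening']*85.4,w['s']['finger_force'])
im=w['color'][:,:,::-1];a=np.zeros((600,800,3),np.uint8)
a[:400,:533]=cv2.resize(im[0:240,160:480],(533,400),interpolation=cv2.INTER_CUBIC)
a[400:600,:800]=cv2.resize(im[100:200,224:424],None,fx=4,fy=4,interpolation=cv2.INTER_CUBIC)[0:200]
cv2.imwrite('pics/m8.png',a)
```

```text
[0.49560528 0.26316264 0.11804986] [ 9.98715219e-01 -5.06744487e-02 -7.28293464e-05  7.60807296e-05] 22.26778024573378 5.668427869677544
```

View pics/m8.png

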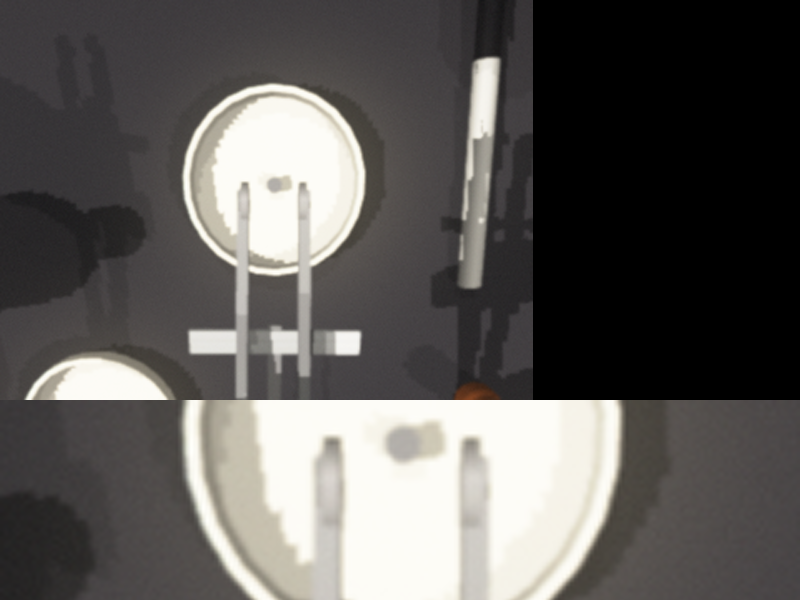

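Run:
```python
from h import *
np.set_printoptions(linewidth=250)
w=load('w8');g=w['color'].astype(float).mean(2);zb=w['s']['eef_pos'][2]-.025
for r in(114,118,121,124,126,130): print(r,g[r,300:350].astype(int))
print('bar',g[206,268:380].astype(int))
print('plug',at(w,324.4,110.4,.007),'rim',at(w,325,108,.016))
print('tip',(at(w,306.3,121,zb+.042)+at(w,342.4,121,zb+.042))/2)
```

```text
114 [249 246 230 205 187 180 177 176 170 194 238 249 250 250 250 250 250 250 249 249 244 230 198 183 180 178 185 197 208 213 219 225 227 237 246 249 250 249 240 196 174 176 177 183 198 223 240 248 250 250]
118 [249 244 219 193 200 208 210 207 196 200 238 249 250 250 250 250 250 250 250 250 250 249 247 245 246 246 246 246 246 246 248 250 250 250 250 250 250 247 232 198 204 209 209 210 206 212 233 248 250 250]
121 [249 245 223 196 198 208 210 206 191 184 228 248 250 250 250 250 250 250 250 250 250 250 250 250 250 250 250 250 250 250 250 250 250 250 250 250 250 247 231 198 204 212 210 210 206 202 224 247 250 250]
124 [249 245 223 193 196 201 204 201 190 188 229 247 250 250 250 250 250 250 250 250 250 250 250 250 250 250 250 250 250 250 250 250 250 250 250 250 250 247 232 197 201 207 206 206 202 199 225 247 250 250]
126 [249 245 223 195 193 197 198 195 186 189 229 248 250 250 250 250 250 250 250 250 250 250 250 250 250 250 250 250 250 250 250 250 250 250 250 250 250 247 232 197 197 200 199 201 202 210 233 248 250 250]
130 [249 245 226 204 190 179 177 176 173 198 238 248 250 250 250 250 250 250 250 250 250 250 250 250 250 250 250 250 250 250 250 250 250 250 250 250 250 246 232 187 176 178 180 185 197 209 233 248 250 250]
bar [ 79  78  79  78  91 142 202 227 229 228 228 229 229 229 229 229 229 228 228 228 229 228 228 228 229 229 229 228 227 229 229 228 227 211 181 168 167 166 166 149 122 104 107 114 114 115 120 130 130 132 129 130 131 131 139 177 218 227 228 228 228 228
 228 227 228 227 228 227 228 224 206 169 164 167 165 167 163 143  97  86 116 127 129 129 127 126 131 145 162 168 167 168 177 210 238 243 244 243 244 243 243 243 243 243 243 243 241 222 142  79  70  70]
plug [0.57248092 0.25420501 0.007     ] rim [0.57435626 0.25355276 0.016     ]
tip [0.56900564 0.2550614  0.13504986]
```

>>> {"fn": "move_arm", "kwargs": {"plan": [1, 0, -4, 0, 0, 0, 22, 1, -1, -10, 0, 0, 0, 22, 1, 0, -14, 0, 0, 0, 22, 1, 0, -16, 0, 0, 0, 22, 0, 0, -14, 0, 0, 0, 22, 0, 0, -12, 0, 0, 0, 22, 0, 0, -7, 0, 0, 0, 22, 0, 0, -3, 0, 0, 0, 22, 0, 0, 0, 0, 0, 0, 22, 0, 0, 0, 0, 0, 0, 22, 0, 0, 0, 0, 0, 0, 22, 0, 0, 0, 0, 0, 0, 22]}}

```text
time: 15.1
eef_pos: [0.5, 0.2631, 0.0388]
tcp_rot: [0.999, -0.05, 0.001, -0.0]
contact_force: [-0.0, 0.1, -0.4]
opening: 0.259
finger_force: 5.7
```

Run:
```python
from h import *
np.set_printoptions(linewidth=250)
w=snap('wrist','w9');s=snap('scene','s9');g=w['color'].astype(float).mean(2);S=w['s'];print(S['eef_pos'],S['tcp_rot'],S['opening']*85.4,S['finger_force'],S['contact_force'])
for r in(114,121,126): print(r,g[r,298:352].astype(int))
p=proj(w,[[.573,.254,.007],[.573,.254,.016]]);print(p)
v,u=map(int,p[0][::-1].round());print(g[v-8:v+9:2,u-12:u+13].astype(int))
gs=s['color'].mean(2);u,v=proj(s,[[.5694,-.2832,.1626]])[0].round().astype(int);print('knob',gs[v-2:v+3,u-2:u+3].mean())
```

```text
[0.49996323 0.26309683 0.03875109] [ 9.98744025e-01 -5.00992626e-02  6.15036246e-04 -2.41884949e-04] 22.143883401479666 5.672064498066902 [-0.04217593  0.11718356 -0.39383547]
114 [240 240 240 233 212 185 168 157 154 153 148 170 218 233 228 225 226 225 225 224 225 224 215 192 169 156 152 150 149 149 151 152 158 166 171 170 170 170 171 169 158 148 151 153 155 158 171 193 222 239 241 241 241 240]
121 [240 240 239 231 199 170 174 184 184 180 168 158 204 236 241 241 241 240 236 227 214 186 159 151 151 150 152 153 151 149 150 150 151 155 159 167 170 170 170 166 156 159 179 186 186 184 182 187 214 236 241 241 241 241]
126 [240 241 239 230 202 170 168 173 174 173 162 162 207 236 240 241 241 240 241 241 241 241 239 232 214 195 182 176 179 187 197 210 222 226 231 233 235 240 240 235 211 174 172 176 175 176 176 186 212 237 241 241 241 241]
[[325.97256973 118.06941416]
 [326.10613776 118.56148987]]
[[239 236 228 226 225 226 225 225 227 229 230 231 235 240 240 240 241 241 240 238 233 233 232 231 217]
 [228 228 225 225 225 225 225 225 220 216 211 214 217 214 197 192 193 194 194 187 176 173 172 167 160]
 [226 225 225 224 225 224 215 192 169 156 152 150 149 149 151 152 158 166 171 170 170 170 171 169 158]
 [225 225 225 224 222 208 177 155 152 151 151 151 149 151 152 150 151 160 167 171 170 170 168 167 158]
 [231 229 226 223 214 186 158 150 150 151 152 151 150 150 152 152 151 154 162 168 170 172 169 165 157]
 [240 239 235 226 211 180 156 151 151 151 151 151 152 151 151 150 151 153 159 168 170 170 171 166 157]
 [241 241 238 230 219 194 162 152 152 150 150 151 151 151 150 149 149 154 162 166 169 170 170 164 155]
 [241 240 241 240 239 232 208 175 157 151 150 149 150 150 151 154 158 168 181 187 192 200 201 194 176]
 [241 240 241 241 241 241 239 232 214 195 182 176 179 187 197 210 222 226 231 233 235 240 240 235 211]]
knob 33.21333333333334
```

```bash
python3 -c "
from h import *
print(order.sign_off())"
```

```text
the job is handed in; nothing more can be done
None
```

I pressed the test button and the trip lever dropped. I then lifted the lever back and it stays set, confirmed in the last scene picture. The job is handed in with the tweezers held level, the tips about 4 cm above the middle of the rightmost dish and about 12 mm apart as measured in the wrist-camera picture.

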